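# Slide the bath cover plate out over the riser's edge

### The job

Push the rectangular steel cover plate across the white riser, away from the robot, until it sticks out squarely over the riser's far edge by 40 mm (the line engraved across the plate then lies right above the edge), so that a colleague on the other side of the bench can take hold of it. Only push or drag it with the fingers, keeping it flat on the riser: do not grasp or lift it. Leave the round plate and everything else standing where they are.

Things in the scene. Friction and masses are not known exactly. Their poses are not given: they have to be found in the camera images.
- plate_mid (a point): Centre (half-way up, 3 mm above the riser's top) of the loose rectangular stainless cover plate lying flat on the riser: 140 mm along its x, 90 mm along its y, 6 mm thick, about 0.35 to 0.7 kg. Its x points to the end that is to stick out, roughly away from the robot; a thin dark line is engraved across its top at x = +30 mm, that is 40 mm from that end. It slides with ordinary friction and stops when the push stops.
- riser_edge (a point): Middle of the riser's far top edge. The riser is fixed to the bench: white top 260 mm deep (along x) by 440 mm wide (along y), its upper face 60 mm above the bench, with bare edges and no lip. Here x points level, straight out over the far edge, y runs along the edge, z is up; the top reaches from x = -260 mm to x = 0 and from y = -220 mm to +220 mm.
- disc: Bystander: loose round steel plate, 80 mm across, 6 mm thick, on the riser beside the rectangular one; origin at the centre of its underside.
- jar: Bystander: amber jar with black cap, 48 mm across, 65 mm tall, on the riser; origin at the centre of its underside.
- weight: Bystander: brass balance weight with a knob, 32 mm across, 44 mm tall, on the riser; origin at the centre of its underside.
- flask: Bystander: conical glass flask, 84 mm across, 136 mm tall, on the bench to the robot's left; origin at the centre of its underside.
- beaker: Bystander: glass beaker, 70 mm across, 90 mm tall, on the bench to the left; origin at the centre of its underside.
- wash_bottle: Bystander: white wash bottle, 64 mm across, 150 mm tall, on the bench to the right; origin at the centre of its underside.
- mortar: Bystander: white ceramic mortar, 84 mm across, 50 mm tall, on the bench to the right; origin at the centre of its underside.
There are look-alikes about, which are no part of the job. What is shaped like the part that bears plate_mid but blue or red is not meant.

How it is judged:
By the outcome, as a careful person would: the job done as asked, in the order asked, and still so for the second after the job is handed in, with the robot touching nothing.
It also fails if it takes over 35 s, if anything falls off the work surface, if the arm or the gripper's body presses on something with over 40 N, if the wrist force passes 120 N, or if a joint passes its speed limit or range.

### The arm

A 7-joint arm with a two-finger parallel gripper is mounted at the origin on the work surface. World frame = base frame: x ahead of the robot, y to its left, z up, the work surface at z = 0. Lengths are in m, angles in rad, forces in N, time in s.
With the tool pointing down it reaches from about 0.4 to 0.875 m from the base axis. Payload 6.5 kg.
Tool frame: the origin (TCP) lies midway between the tips of the shut fingers; the grasp point (between the pads) lies 19 mm behind it (env.hold_point_z is the distance from the TCP to the grasp point, in m); z points along the fingers, y is the line along which they close (so a half turn about z gives the same grasp; the last joint's range is limited). The gripper opens to 88 mm and grips with 3 to 60 N. Pads are 18 mm wide; open, the fingers measure 123 mm over their backs; the gripper's body (75 mm by 187 mm) begins 45 mm behind the grasp point.
Start: joints at [-1.233, 0.536, -0.004, 1.538, 0.003, 1.067, -0.071], TCP at [0.255, 0.598, 0.239] pointing down, gripper open.
Joint ranges: [-2.7, 2.7], [-0.37, 2.16], [-1.27, 1.26], [0.24, 2.4], [-1.31, 4.45], [0.19, 1.91], [-2.76, 2.76]. Speed limits (rad/s): [2.39, 2.39, 3.14, 3.14, 3.14, 3.14, 3.14].

### API

Orientations are given as [roll, pitch, yaw] about the fixed x, y, z axes, in that order (R = Rz(yaw) Ry(pitch) Rx(roll)).
In Python, from workcell import env, vision gives the robot as it stands. The module is installed in compiled form; this text tells all that it offers.
- The arm moves only by the tool drive_tool, never from a script. Its argument "deltas" is a list of rows, each a list of 3 entries, a list of its own where there are three numbers: the turn, a rotation vector about the tool's x, y, z in degrees, then the shift along the tool's x, y, z in m, then the closure, from -1 (fully open) to 1 (shut). In form: [[[ax, ay, az], [dx, dy, dz], claw], ...]. A call has 1 to 20 rows; each row shifts and turns the commanded pose from where the row before left it, along the tool's axes as they then stand; what a row does not reach is not made up. A row lasts 1/10 s, in which the tool goes at most 50 mm and 8.59 degrees, less where a joint would pass 70% of its speed; a pose out of reach is approached as far as the arm can. A call with a gripper value outside its range is refused whole. The fingers move at their own pace and stop on an object; "force" is the grip in N (left out, the last holds). Time passes only in rows, so rows that do not move let the fingers close. It gives the time, the measured TCP pose, the force, the opening and the grip force at its end, in the units of the state.
- env.get_obs(): the state, without advancing time (a new reading comes with each control period).
- vision.get_image(name): name is "scene" or "top" or "wrist"; returns a dict with "pixels" (384x512x3 uint8, red, green, blue), "fx", "fy", "cx", "cy" (pixels), "rvec" (rotation vector, rad) and "tvec" (3), from world to camera coordinates, as OpenCV has them. Camera axes: x right, y down, z forward; pixel columns grow to the right and rows downward; lengths in m; the calibration is good to about 2 mm. A picture is of the moment at which its call begins. There is no depth.
- env.finish_job(): hands the job in; it is judged then, once.
The state is a dict: "time_s": time; "joints": joint angles; "qd": joint speeds; "joint_efforts": joint torques, N m; "ee_pos": TCP position; "eef_rot": TCP orientation; "contact_force": force on the tool from outside, world axes, zero at the start; "moment": the same for the moment, N m; "grip_width": finger opening in m; "gripper_force": force on a finger pad.
Only numpy, scipy, OpenCV 4.12 (cv2) and the standard library are available. Lean on these libraries where they do the work, as an engineer would, in place of code of your own. Each camera call takes 0.05 s, during which the arm holds its last target. There are 200 camera calls.

## Working session

There is one attempt and no reset: what is moved stays moved. The work goes in short steps, Python scripts to look and compute and a tool call to move; the robot and the scene stay as the last step left them, time stands still between calls to the robot, and variables do not carry over. Pictures are saved under pics/ and viewed, at most 10 in all, crops included, and the job is handed in when it is done.

Besides the shell and the picture viewer there is one more tool, called after "Request:" as name([rows], argument=value, ...), one row to a line, values as JSON. drive_tool: Moves the arm, as the interface text tells. Its arguments: {"type":"object","properties":{"deltas":{"type":"array"},"force":{"type":"number"}},"required":["deltas"]}

```bash
mkdir -p pics; cat > h.py <<'E'
import numpy as np, cv2
from workcell import env, vision
def cam(n):
    d=vision.get_image(n); K=np.array([[d['fx'],0,d['cx']],[0,d['fy'],d['cy']],[0,0,1.]])
    R=cv2.Rodrigues(np.array(d['rvec'],float))[0]; return d['pixels'],K,R,np.array(d['tvec'],float).ravel()
def ray(c,uv,z):
    _,K,R,t=c; o=-R.T@t; r=R.T@np.linalg.inv(K)@np.array([uv[0],uv[1],1.]); return o+r*(z-o[2])/r[2]
def proj(c,p):
    _,K,R,t=c; q=K@(R@np.array(p)+t); return q[:2]/q[2]
E
python3 - <<'E'
from h import *
import pickle
a=cam('top');b=cam('scene')
pickle.dump((a,b),open('c0.pkl','wb'))
im=np.hstack([a[0],b[0]])[:,:,::-1]
cv2.imwrite('pics/top0.png',cv2.resize(a[0][:,:,::-1],(768,576)))
cv2.imwrite('pics/scene0.png',b[0][:,:,::-1])
print(-a[2].T@a[3],-b[2].T@b[3]); print(env.get_obs())
E
```

```text
[0.35872446 0.00282287 1.12939929] [ 1.17793786 -0.6205843   0.91986834]
{'time_s': 0.1, 'joints': array([-1.23322013,  0.53706634, -0.00444776,  1.53873045,  0.00259507,
        1.06729212, -0.07118021]), 'qd': array([-0.00070139, -0.00094627, -0.0006047 , -0.0003372 ,  0.00025049,
        0.00256312, -0.00137268]), 'joint_efforts': array([ 2.12581239e-03, -5.72077203e+01,  9.93436351e-01, -2.52226192e+01,
       -5.62488707e-02,  1.34517514e-02,  2.38161277e-05]), 'ee_pos': array([0.25517671, 0.59724054, 0.2379593 ]), 'eef_rot': array([-3.14010564e+00,  1.01611110e-04,  2.73791340e+00]), 'contact_force': array([-0.481824  , -0.35585763, -0.26644677]), 'moment': array([ 0.0205654 , -0.00333673,  0.04701483]), 'gripper_force': 0.0, 'grip_width': 0.08822304040404633}
```

View pics/top0.png

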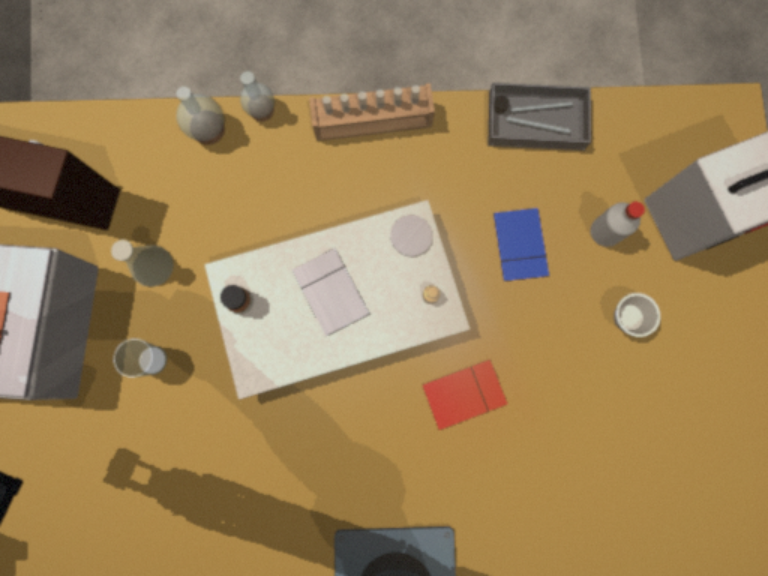

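View pics/scene0.png

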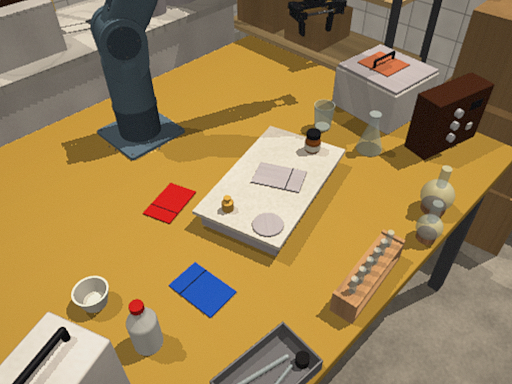

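The top view shows the riser with the grey rectangular plate at about (331,291) in the 768-wide picture. The disc is at (412,235), the jar at (236,298) and the weight at (431,293). There are three candidates: the grey plate on the riser, the blue one at (521,244) and the red one at (464,395), both on the bench. The grey one fits, because it is steel and lies on the riser. I'll enlarge it to confirm.

```bash
python3 - <<'E'
import pickle,cv2
a,b=pickle.load(open('c0.pkl','rb'))
cv2.imwrite('pics/crop.png',cv2.resize(a[0][128:272,130:320,::-1],None,fx=4,fy=4,interpolation=cv2.INTER_CUBIC))
E
```

```text
(no output)
```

View pics/crop.png

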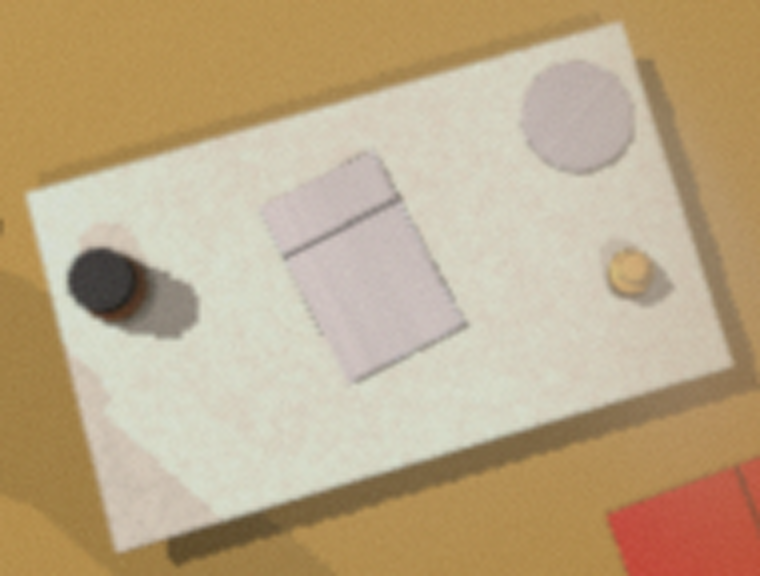

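The crop confirms it: the grey plate has its engraved line near the far end. Its corners in the crop are (262,208), (373,150), (467,325) and (355,382). The riser corners are (27,192), (620,22), (733,366) and (117,551).

```bash
cat >> h.py <<'E'
def fit(P,L,W): # P: FL FR NR NL (xy) -> centre, yaw of rigid LxW rect
    M=np.array([[L,W],[L,-W],[-L,-W],[-L,W]])/2; c=P.mean(0); H=M.T@(P-c)
    return c,np.arctan2(H[0,1]-H[1,0],H[0,0]+H[1,1]),M
E
python3 - <<'E'
from h import *
import pickle
a,b=pickle.load(open('c0.pkl','rb'))
f=lambda L,z:np.array([ray(a,(130+(x+.5)/4-.5,128+(y+.5)/4-.5),z)[:2] for x,y in L])
for n,L,z,l,w in(('plate',[(262,208),(373,150),(467,325),(355,382)],.066,.14,.09),('riser',[(27,192),(620,22),(733,366),(117,551)],.06,.26,.44)):
    P=f(L,z);c,y,M=fit(P,l,w);R=np.array([[np.cos(y),-np.sin(y)],[np.sin(y),np.cos(y)]])
    print(n,c,np.degrees(y),'res mm',np.round((P-c-M@R.T)*1e3,1).tolist())
    if n=='plate':pc=c
e=c+R@[.13,0]
print('edge',e)
for n,q in(('plate',pc),('disc',f([(578,117)],.066)[0]),('jar',f([(103,281)],.125)[0]),('weight',f([(630,270)],.1)[0]),('tcp',np.array([.255,.597]))): print(n,q,'in riser frame mm',(R.T@(q-e)*1e3).round(1))
E
```

```text
plate [0.54130436 0.10331401] 26.780429573985696 res mm [[0.5, -0.8], [-0.5, 1.4], [-1.6, 1.0], [1.6, -1.6]]
riser [0.53281498 0.09534819] 15.065571774300627 res mm [[0.2, -0.7], [-0.7, 1.1], [0.1, 0.2], [0.5, -0.6]]
edge [0.65834675 0.12913835]
plate [0.54130436 0.10331401] in riser frame mm [-119.7    5.5]
disc [ 0.64355573 -0.0492493 ] in riser frame mm [ -60.6 -168.4]
jar [0.52548905 0.26893634] in riser frame mm [-92.  169.5]
weight [ 0.52728658 -0.07890817] in riser frame mm [-180.6 -166.8]
tcp [0.255 0.597] in riser frame mm [-267.9  556.6]
```

Request:
drive_tool([
  [[0,0,-7.64],[0,0,0],-0.1],
  [[0,0,-7.64],[0,0,0],-0.1],
  [[0,0,-7.64],[0,0,0],-0.1],
  [[0,0,-7.64],[0,0,0],-0.1],
  [[0,0,-7.64],[0,0,0],-0.1],
  [[0,0,0],[-0.003,-0.038,0],-0.1],
  [[0,0,0],[-0.003,-0.038,0],-0.1],
  [[0,0,0],[-0.003,-0.038,0],-0.1],
  [[0,0,0],[-0.003,-0.038,0],-0.1],
  [[0,0,0],[-0.003,-0.038,0],-0.1],
  [[0,0,0],[-0.003,-0.038,0],-0.1],
  [[0,0,0],[-0.003,-0.038,0],-0.1],
  [[0,0,0],[-0.003,-0.038,0],-0.1],
  [[0,0,0],[-0.003,-0.038,0],-0.1],
  [[0,0,0],[-0.003,-0.038,0],-0.1],
  [[0,0,0],[-0.003,-0.038,0],-0.1],
  [[0,0,0],[-0.003,-0.038,0],-0.1],
  [[0,0,0],[-0.003,-0.038,0],-0.1],
  [[0,0,0],[-0.003,-0.038,0],-0.1],
  [[0,0,0],[0,0,0],-0.1],
])

```text
time_s: 2.1
ee_pos: [0.4353, 0.0899, 0.2386]
eef_rot: [-3.14, -0.0, -2.886]
contact_force: [0.2, -0.2, -0.7]
grip_width: 0.0484
gripper_force: 0.0
```

Request:
drive_tool([
  [[0,0,-0.43],[0,-0.025,0],-0.1],
  [[0,0,0],[0,0,0.03],-0.1],
  [[0,0,0],[0,0,0.03],-0.1],
  [[0,0,0],[0,0,0.03],-0.1],
  [[0,0,0],[0,0,0.03],-0.1],
  [[0,0,0],[0,0,0.03],-0.1],
  [[0,0,0],[0,0,0.015],-0.1],
  [[0,0,0],[0,0,0.007],-0.1],
  [[0,0,0],[0,0,0.001],-0.1],
  [[0,0,0],[0,0,0],-0.1],
  [[0,0,0],[0,0,0],-0.1],
])

```text
time_s: 3.2
ee_pos: [0.4414, 0.0711, 0.0666]
eef_rot: [3.142, 0.002, -2.871]
contact_force: [-0.3, 0.1, 0.7]
grip_width: 0.0483
gripper_force: 0.0
```

```bash
python3 - <<'E'
from h import *
a=cam('top')
cv2.imwrite('pics/crop1.png',cv2.resize(a[0][128:272,130:320,::-1],None,fx=4,fy=4,interpolation=cv2.INTER_CUBIC))
o=env.get_obs();print(o['ee_pos'],o['eef_rot'],o['contact_force'])
E
```

```text
[0.44141539 0.07102371 0.06655692] [ 3.14158287e+00  1.76864985e-03 -2.87115416e+00] [-0.80112079  0.73700963  0.07045245]
```

View pics/crop1.png

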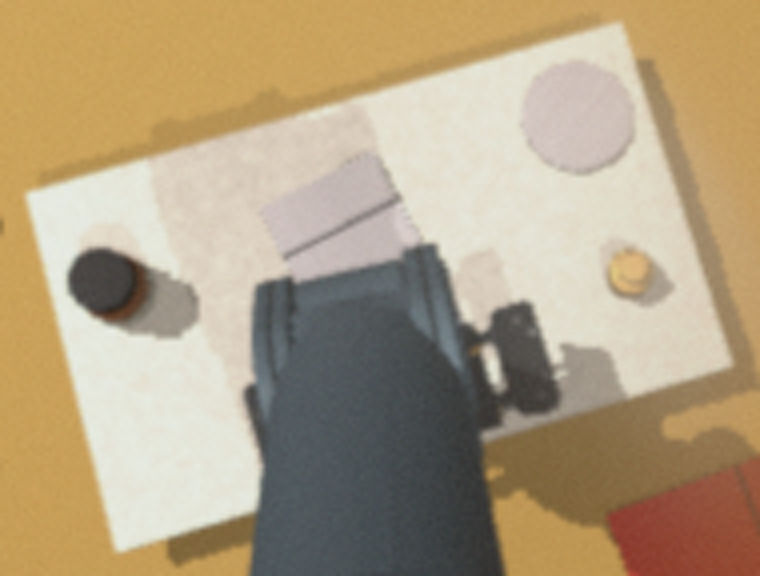

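Request:
drive_tool([
  [[0,0,0.5],[0,-0.005,0.002],-0.1],
  [[0,0,0],[0,0,0.0022],-0.1],
  [[0,0,0],[0,0,0],-0.1],
  [[0,0,0],[-0.005,0,0],-0.1],
  [[0,0,0],[-0.005,0,0],-0.1],
  [[0,0,0],[-0.005,0,0],-0.1],
  [[0,0,0],[-0.005,0,0],-0.1],
  [[0,0,0],[-0.005,0,0],-0.1],
  [[0,0,0],[-0.005,0,0],-0.1],
  [[0,0,0],[0,0,0],-0.1],
])

```text
time_s: 4.25
ee_pos: [0.47, 0.0739, 0.0611]
eef_rot: [3.141, -0.003, -2.879]
contact_force: [-3.8, 0.8, 0.8]
grip_width: 0.0483
gripper_force: 1.7
```

Request:
drive_tool([
  [[0,0,0],[-0.004,0,-0.001],-0.1],
  [[0,0,0],[-0.005,0,0],-0.1],
  [[0,0,0],[-0.005,0,0],-0.1],
  [[0,0,0],[-0.005,0,0],-0.1],
  [[0,0,0],[-0.005,0,0],-0.1],
  [[0,0,0],[-0.005,0,0],-0.1],
  [[0,0,0],[-0.005,0,0],-0.1],
  [[0,0,0],[-0.005,0,0],-0.1],
  [[0,0,0],[-0.005,0,0],-0.1],
  [[0,0,0],[-0.005,0,0],-0.1],
  [[0,0,0],[-0.005,0,0],-0.1],
  [[0,0,0],[0,0,0],-0.1],
  [[0,0,0],[0,0,0],-0.1],
])

```text
time_s: 5.55
ee_pos: [0.5244, 0.0879, 0.0629]
eef_rot: [-3.141, 0.002, -2.88]
contact_force: [0.5, 0.3, 0.5]
grip_width: 0.0487
gripper_force: 0.0
```

```bash
python3 - <<'E'
from h import *
import pickle
a=cam('top');b=cam('scene');pickle.dump((a,b),open('c2.pkl','wb'))
A=cv2.resize(a[0][118:228,160:270,::-1],(400,400),interpolation=cv2.INTER_CUBIC)
B=cv2.resize(b[0][120:250,220:350,::-1],(400,400),interpolation=cv2.INTER_CUBIC)
cv2.imwrite('pics/crop2.png',np.hstack([A,B]))
o=env.get_obs();e=np.array([.65835,.12914]);y=np.radians(15.07);R=np.array([[np.cos(y),-np.sin(y)],[np.sin(y),np.cos(y)]])
print(R.T@(o['ee_pos'][:2]-e),o['ee_pos'],o['eef_rot'],o['contact_force'])
E
```

```text
[-0.14040786 -0.00498643] [0.52406738 0.08781916 0.06291014] [-3.14147347e+00  1.88841402e-03 -2.88004242e+00] [-0.43464059  0.4899937  -0.67383678]
```

View pics/crop2.png

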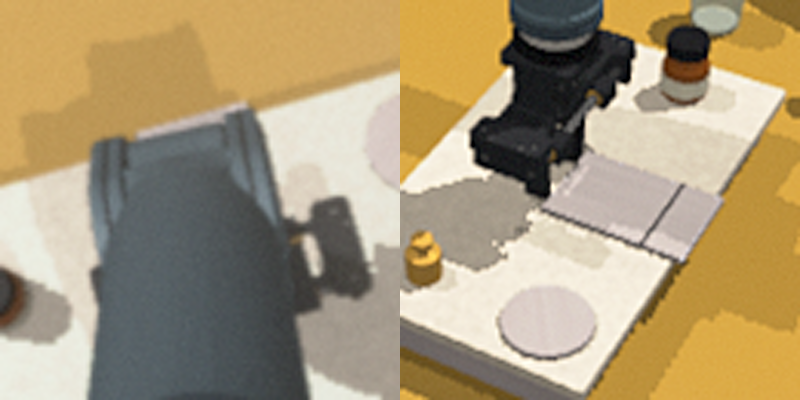

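The plate is nearly square and sticks out a little. In the crop's right panel its far corners are near (321,200) and (285,260), and the line runs from (283,185) to (243,243). The disc, weight and jar haven't moved.

```bash
cat > m.py <<'E'
from h import *
e0=np.array([.65835,.12914]);y=np.radians(15.07);R=np.array([[np.cos(y),-np.sin(y)],[np.sin(y),np.cos(y)]])
def rep(b,pts,x0,y0,s):
    for n,p,z in pts:
        q=ray(b,(x0+(p[0]+.5)/s-.5,y0+(p[1]+.5)/s-.5),z)[:2]; print(n,(R.T@(q-e0)*1e3).round(1))
E
python3 - <<'E'
from m import *
import pickle
a,b=pickle.load(open('c2.pkl','rb'))
rep(b,[('farL',(321,200),.066),('farR',(285,260),.063),('lineL',(283,185),.066),('lineR',(243,243),.066),('edgeL',(386,92),.06),('edgeR',(188,393),.06)],220,120,400/130)
# edge visible in scene: sharper view
print(proj(b,[*(e0+R@[0,.22]),.06]),proj(b,[*(e0+R@[0,-.22]),.06]))
E
```

```text
farL [ 9.  32.8]
farR [ 11.1 -49.8]
lineL [-29.4  34.7]
lineR [-28.7 -51.2]
edgeL [  0.6 215.6]
edgeR [   4.2 -220. ]
[345.44354055 148.71421608] [279.22858084 246.74759964]
```

Request:
drive_tool([
  [[0,0,0],[-0.005,0,0],-0.1],
  [[0,0,0],[-0.005,0,0],-0.1],
  [[0,0,0],[-0.005,0,0],-0.1],
  [[0,0,0],[-0.005,0,0],-0.1],
  [[0,0,0],[-0.005,0,0],-0.1],
  [[0,0,0],[0,0,0],-0.1],
  [[0,0,0],[0,0,0],-0.1],
])

```text
time_s: 6.35
ee_pos: [0.5463, 0.0937, 0.0623]
eef_rot: [-3.142, -0.002, -2.88]
contact_force: [-5.1, -0.8, 3.3]
grip_width: 0.0484
gripper_force: 2.6
```

Request:
drive_tool([
  [[0,0,0],[0.02,0,0],-0.1],
  [[0,0,0],[0.03,0,0],-0.1],
  [[0,0,0],[0.03,0,0],-0.1],
  [[0,0,0],[0.03,0,0],-0.1],
  [[0,0,0],[0,0,0],-0.1],
])

```text
time_s: 6.85
ee_pos: [0.4377, 0.0646, 0.0623]
eef_rot: [-3.142, -0.003, -2.88]
contact_force: [0.1, 0.4, -0.0]
grip_width: 0.0485
gripper_force: 0.0
```

```bash
python3 - <<'E'
from h import *
import pickle
a=cam('top');b=cam('scene');pickle.dump((a,b),open('c3.pkl','wb'))
A=cv2.resize(a[0][118:218,165:265,::-1],(400,400),interpolation=cv2.INTER_CUBIC)
B=cv2.resize(b[0][150:230,270:350,::-1],(400,400),interpolation=cv2.INTER_CUBIC)
cv2.imwrite('pics/crop3.png',np.hstack([A,B]))
E
```

```text
(no output)
```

View pics/crop3.png

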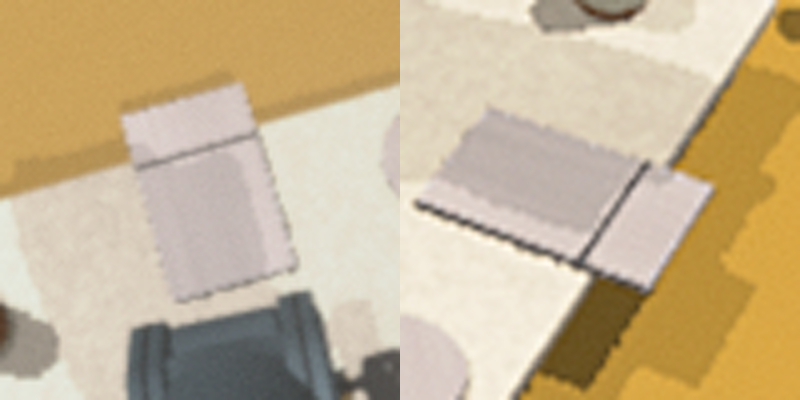

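The plate is now near its final place. In the left panel the engraved line runs (137,167)–(258,133), just short of the edge, and the plate corners are (122,115), (241,82), (298,268) and (178,302). I'll measure sub-pixel on a view rectified to the riser frame.

```bash
cat >> m.py <<'E'
def prof(c,y,z,xs): # gray-ish profiles along riser x at riser y
    P=np.array([proj(c,[*(e0+R@[x,y]),z]) for x in xs]).astype(np.float32)
    return cv2.remap(c[0],P[:,:1],P[:,1:],cv2.INTER_LINEAR)[:,0].astype(float)
def stepx(c,ys,z,lo,hi,ch): # location of the 50 % crossing
    xs=np.arange(lo,hi,.0005);o=[]
    for y in ys:
        g=cv2.GaussianBlur(prof(c,y,z,xs)[:,ch].reshape(-1,1),(1,9),0).ravel();d=np.gradient(g)[4:-4];w=np.abs(d)*(np.abs(d)>.4*np.abs(d).max());o.append((w*xs[4:-4]).sum()/w.sum())
    return np.array(o)
def linex(c,ys,z,lo,hi):
    xs=np.arange(lo,hi,.0005);o=[]
    for y in ys:
        g=prof(c,y,z,xs).sum(1);w=np.clip(np.median(g)-20-g,0,None);o.append((w*xs).sum()/max(w.sum(),1e-9))
    return np.array(o)
def line(n,ys,x):
    for _ in range(3):
        p=np.polyfit(ys,x,1);r=np.abs(np.polyval(p,ys)-x);k=r<=max(2*np.median(r),3e-4);ys,x=ys[k],x[k]
    print(n,'x at y=-7: %.1f mm'%(np.polyval(p,-.007)*1e3),'tilt %.2f deg'%np.degrees(np.arctan(p[0])),len(x))
def allm(f):
    import pickle
    for n,c in zip(('top','scene'),pickle.load(open(f,'rb'))):
        print(n);l=.0
        ys=np.r_[np.arange(.06,.2,.004),np.arange(-.2,-.07,.004)];line('edge',ys,stepx(c,ys,.06,-.012,.012,2))
        ys=np.arange(-.04,.026,.003);line('engraved',ys,linex(c,ys,.066,-.018,.014))
        line('far end',ys,stepx(c,ys,.066,.02,.055,2))
E
python3 -c "
from m import *;allm('c3.pkl')"
```

```text
top
edge x at y=-7: 0.4 mm tilt -0.06 deg 60
engraved x at y=-7: -7.8 mm tilt -1.42 deg 17
far end x at y=-7: 32.8 mm tilt 0.00 deg 16
scene
edge x at y=-7: 1.6 mm tilt -0.04 deg 57
engraved x at y=-7: -9.1 mm tilt -0.60 deg 11
far end x at y=-7: 33.5 mm tilt -0.15 deg 21
```

Request:
drive_tool([
  [[0,0,0],[-0.03,0,0],-0.1],
  [[0,0,0],[-0.03,0,0],-0.1],
  [[0,0,0],[-0.03,0,0],-0.1],
  [[0,0,0],[-0.01,0,0],-0.1],
  [[0,0,0],[-0.005,0,0],-0.1],
  [[0,0,0],[-0.003,0,0],-0.1],
  [[0,0,0],[-0.003,0,0],-0.1],
  [[0,0,0],[-0.003,0,0],-0.1],
  [[0,0,0],[-0.003,0,0],-0.1],
  [[0,0,0],[-0.003,0,0],-0.1],
  [[0,0,0],[0,0,0],-0.1],
  [[0,0,0],[0,0,0],-0.1],
])

```text
time_s: 8.15
ee_pos: [0.5543, 0.0959, 0.0621]
eef_rot: [3.142, -0.005, -2.88]
contact_force: [-3.8, -1.3, 3.3]
grip_width: 0.0486
gripper_force: 2.5
```

Request:
drive_tool([
  [[0,0,0],[0.02,0,0],-0.1],
  [[0,0,0],[0.03,0,0],-0.1],
  [[0,0,0],[0.03,0,-0.03],-0.1],
  [[0,0,0],[0.03,0,-0.03],-0.1],
  [[0,0,0],[0,0,0],-0.1],
])

```text
time_s: 8.65
ee_pos: [0.4485, 0.0672, 0.1249]
eef_rot: [3.142, 0.001, -2.881]
contact_force: [0.9, 0.4, -0.5]
grip_width: 0.0486
gripper_force: 0.0
```

```bash
python3 - <<'E'
from m import *
import pickle
a=cam('top');b=cam('scene');pickle.dump((a,b),open('c4.pkl','wb'))
A=cv2.resize(a[0][118:218,165:265,::-1],(400,400),interpolation=cv2.INTER_CUBIC)
B=cv2.resize(b[0][150:230,270:350,::-1],(400,400),interpolation=cv2.INTER_CUBIC)
cv2.imwrite('pics/crop4.png',np.hstack([A,B]))
allm('c4.pkl')
E
```

```text
top
edge x at y=-7: 0.4 mm tilt -0.05 deg 59
engraved x at y=-7: 1.3 mm tilt 0.14 deg 21
far end x at y=-7: 41.4 mm tilt -0.16 deg 18
scene
edge x at y=-7: 1.4 mm tilt -0.07 deg 46
engraved x at y=-7: 0.8 mm tilt 0.69 deg 18
far end x at y=-7: 41.8 mm tilt 0.37 deg 21
```

View pics/crop4.png

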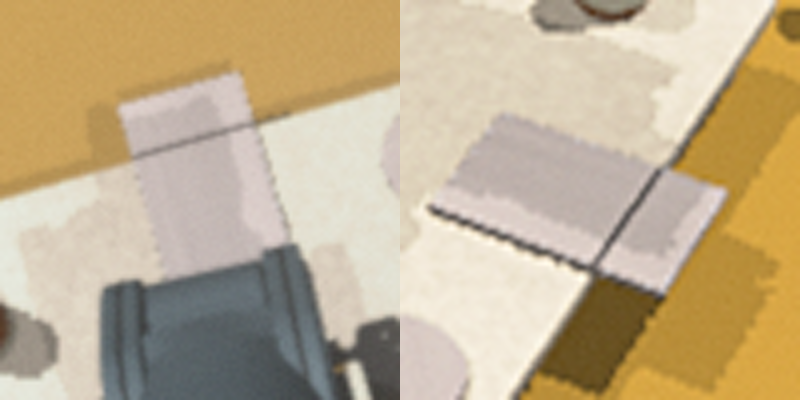

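The line now lies right above the edge: left panel (135,157)–(256,123), right panel (258,172)–(195,270). The overhang measures 40 to 41 mm and the plate is square to within about half a degree. The robot is clear of everything, so I'm handing in.

```bash
python3 -c "
from workcell import env; print(env.finish_job())"
```

```text
the job is handed in; nothing more can be done
None
```

I pushed the steel plate flat across the riser until it stuck out about 40 mm (measured 40–41 mm), square to the far edge within about half a degree; nothing else was moved, and the job is handed in.

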